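# Set out the mixing corner for a two-pack clear coat

## Robot

A 6-joint arm with a two-finger parallel gripper is mounted at the origin on the work surface. World frame = base frame: x ahead of the robot, y to its left, z up, the work surface at z = 0. Lengths are in m, angles in rad, forces in N, time in s.
With the tool pointing down it reaches from about 0.4 to 0.825 m from the base axis. Payload 7 kg.
Tool frame: the origin (TCP) lies between the finger pads; the fingertips stand 25 mm ahead of it and the grasp point (between the pads) lies 6 mm ahead of it; z points along the fingers, y is the line along which they close (so a half turn about z gives the same grasp; the last joint's range is limited). The gripper opens to 88 mm and grips with 3 to 60 N. Pads are 19 mm wide; open, the fingers measure 130 mm over their backs; the gripper's body (78 mm by 193 mm) begins 47 mm behind the grasp point.
Start: joints at [-0.997, 0.359, 0.012, 0, -1.224, -0.288], TCP at [0.19, -0.648, 0.252] pointing down, gripper open.
Joint ranges: [-3.07, 3.07], [-1.43, 2.12], [-1.02, 1.25], [-3.03, 1.67], [-3.05, -0], [-3.03, 3.03]. Speed limits (rad/s): [2.39, 2.39, 3.01, 3.14, 3.14, 3.14].

## Interface

Orientations are given as [roll, pitch, yaw] about the fixed x, y, z axes, in that order (R = Rz(yaw) Ry(pitch) Rx(roll)).
In Python, from rig import get_state, read_camera, job_done, find_in gives the robot as it stands. The module is installed in compiled form; this text tells all that it offers.
- The arm moves only by the tool step_arm, never from a script. Its argument "commands" is one flat list of numbers, 7 for each row, row after row: the shift along the tool's x, y, z in cm, then the turn, a rotation vector about the tool's x, y, z in rad, then the opening, from 0 (shut) to 1 (fully open). In form: [dx, dy, dz, ax, ay, az, fingers, dx, dy, dz, ax, ay, az, fingers, ...]. A call has 1 to 8 rows; each row shifts and turns the commanded pose from where the row before left it, along the tool's axes as they then stand; what a row does not reach is not made up. A row lasts 1/10 s, in which the tool goes at most 50 mm and 8.59 degrees, less where a joint would pass 70% of its speed; a pose out of reach is approached as far as the arm can. A call with a gripper value outside its range is refused whole. The fingers move at their own pace and stop on an object; the grip force is fixed at half the most. Time passes only in rows, so rows that do not move let the fingers close. It gives the time, the measured TCP pose, the force, the opening and the grip force at its end, in the units of the state.
- get_state(): the state, without advancing time (a new reading comes with each control period).
- read_camera(name): name is "scene" or "top"; returns a dict with "frame" (480x640x3 uint8, red, green, blue), "z_map" (480x640 float32, m along the optical axis (not along the pixel's ray), 0 where there is no reading), "fov_y" (degrees; the focal length in pixels is half the picture's height over the tangent of half this angle, whatever the lens; pixels are square), "cx", "cy" (the principal point, pixels), "R" (3x3) and "t" (3): a world point X has camera coordinates R X + t. Camera axes: x right, y down, z forward; pixel columns grow to the right and rows downward; lengths in m; the calibration is good to about 2 mm. A picture is of the moment at which its call begins.
- job_done(): hands the job in; it is judged then, once.
Trained networks look in a picture, given as the dict that the camera call returned (one of the last four; its "shot" number tells which), for a name from the list of things; names that differ only in an ending like _2 or _b are one class to them, and where a whole thing is asked for, a point or a joint stands for the part that bears it (a point fixed in the world has none). Each returns a list of dicts, best first, with "conf" (0 to 1); they miss things now and then, are a little off and sometimes report something else, mostly with a low value. They report only what shows in the picture. A call takes as long as a camera call. They do not tell look-alikes from the thing itself.
- find_in(picture, query): "point" ([x, y, z] in m, in world coordinates, good to about 4 mm: the middle of the surface that is visible of it).
The state is a dict: "time_s": time; "joints": joint angles; "qd": joint speeds; "joint_efforts": joint torques, N m; "ee_pos": TCP position; "ee_rot": TCP orientation; "ft_force": force on the tool from outside, world axes, zero at the start; "torque": the same for the moment, N m; "grip_width": opening from 0.0 (shut) to 1.0 (fully open); "grip_force": force on a finger pad.
Only numpy, scipy, OpenCV 4.12 (cv2) and the standard library are available. Lean on these libraries where they do the work, as an engineer would, in place of code of your own. Each camera call takes 0.05 s, during which the arm holds its last target. There are 200 camera calls.

## Task

Set out the mixing corner for a two-pack clear coat: stand the empty mixing cup in the middle of the scale's pan, and stand the three containers in the drip tray, one to a bay and flat on its floor, in pouring order away from the scale - the wide clear-coat tin in the bay nearest the scale, the small hardener can in the middle bay, the tall thinner bottle in the farthest. Lay the stirring paddle flat on the bench close alongside the scale, lengthwise along its side edge, on the side away from the tray. Keep the containers and cup upright, set them down gently without dropping them or banging the scale, and leave the tape roll and the spray jar where they are.

Things in the scene. Friction and masses are not known exactly. Their poses are not given: they have to be found in the camera images.
- cup: open, empty white plastic mixing cup, slightly tapered, with small dark graduation ticks; 80 high, 51 across at the foot, 62 at the rim, wall 2, floor 3; 35 g. Origin: centre of its underside, z up.
- tin: clear-coat tin: the widest container, a plain straight steel tin with a paper band and flat press lid, no neck; 64 across, 92 high, about 0.3 kg. Origin: centre of its underside, z up.
- hardener: hardener can: the smallest container, an aluminium can with sloping shoulder and black screw cap; straight body 50 across up to 68 high, cap 28 across from 77 to 95 (its top), about 0.16 kg. Origin: centre of its underside, z up.
- thinner: thinner bottle: the tallest container, a slim white bottle with grey cap; straight body 56 across up to 116 high, cap 30 across from 130 to 150 (its top), about 0.27 kg. Origin: centre of its underside, z up.
- paddle: flat grey plastic stirring paddle, 160 long, 40 g. x axis lengthwise to the blade, z up. Origin on the underside near the middle: handle (16 wide, 12 high) from x = -82 to +10, blade (26 wide, 6 high) from +8 to +80; grip it across the handle, x from -20 to 0. Starts at the left or right end of the work, x axis within 0.5 rad of straight away from the robot.
- scale: white digital bench scale, fixed, with a round steel pan 132 across, its top 40 high. Origin on the bench under the middle of the pan. Housing 30 high, 150 wide (y from -75 to +75), 170 long (x from -95, the display end facing the robot, to +75); side edges run along x. Left or right of the tray, turned up to 0.25 rad.
- tray: grey steel drip tray, fixed to the bench, 286 long (along its y), 98 wide (x), 18 high, with three open bays in a row, each 90 x 90 inside, walls and floor 4 thick. Bay centres at y = -94, 0 and +94; floor top at z = 4. Origin: centre of its underside. Its y axis points roughly to the robot's left (within 0.25 rad).
- tape: bystander: roll of cream masking tape lying flat, 104 across, hole 76, 24 high; leave it alone. It lies at the other end of the work from the paddle. Origin: centre of its underside, z up.
- jar: bystander: small red spray jar with steel cap and a thin bent tube, 42 across, 77 high, behind the scale and tray; leave it alone. Origin: centre of its underside, z up.
Not all that is in view belongs to the job. Several things have the shape of the thinner; the one meant has the colours described above.

How it is judged:
By the outcome, as a careful person would: the job done as asked, in the order asked, and still so for the second after the job is handed in, with the robot touching nothing.
It also fails if it takes over 120 s, if anything falls off the work surface, if the arm or the gripper's body presses on something with over 40 N, if the wrist force passes 120 N, or if a joint passes its speed limit or range.

## Working session

There is one attempt and no reset: what is moved stays moved. The work goes in short steps, Python scripts to look and compute and a tool call to move; the robot and the scene stay as the last step left them, time stands still between calls to the robot, and variables do not carry over. Pictures are saved under pics/ and viewed, at most 14 in all, crops included, and the job is handed in when it is done.

Besides the shell and the picture viewer there is one more tool, called after ">>>" by a JSON object that holds its "api" and its "payload". step_arm: Moves the arm, as the interface text tells. Its arguments: {"type":"object","properties":{"commands":{"type":"array"}},"required":["commands"]}

```bash
mkdir -p pics; cat > h.py <<'E'
import numpy as np, cv2
from rig import *
def pts(p):
    f=240/np.tan(np.radians(p["fov_y"])/2); z=p["z_map"]
    v,u=np.mgrid[:480,:640]
    c=np.stack([(u-p["cx"])/f*z,(v-p["cy"])/f*z,z],-1)
    return (c-np.array(p["t"]))@np.array(p["R"])
def proj(p,X):
    f=240/np.tan(np.radians(p["fov_y"])/2); c=np.array(p["R"])@X+p["t"]
    return (c[:2]/c[2]*f+[p["cx"],p["cy"]]).round()
def save(p,n): cv2.imwrite(f"pics/{n}.png",p["frame"][:,:,::-1])
E
python3 - <<'E'
from h import *
for n in ["scene","top"]:
    p=read_camera(n); save(p,n); np.savez(n,z=p["z_map"],P=pts(p),fr=p["frame"])
    R=np.array(p["R"]); print(n,p["fov_y"],p["cx"],p["cy"],(-R.T@p["t"]).round(3),R[2].round(2))
    for q in "cup tin hardener thinner paddle scale tray tape jar".split():
        print(q,[(np.round(d["point"],3).tolist(),round(d["conf"],2),proj(p,np.array(d["point"])).tolist()) for d in find_in(p,q)][:5])
print(get_state())
E
```

```text
scene 49.97650675890592 323.16340754183204 239.5042277526221 [1.075 0.145 0.952] [-0.5  -0.13 -0.86]
cup []
tin [([0.406, 0.251, 0.079], 0.84, [452.0, 200.0])]
hardener []
thinner [([0.406, -0.224, 0.114], 0.94, [233.0, 144.0]), ([0.328, -0.153, 0.094], 0.72, [276.0, 131.0])]
paddle [([0.475, 0.407, 0.007], 0.61, [515.0, 261.0])]
scale [([0.626, 0.154, 0.039], 0.95, [384.0, 290.0])]
tray [([0.609, -0.16, 0.007], 0.65, [237.0, 255.0])]
tape [([0.492, -0.376, 0.025], 0.6, [161.0, 186.0]), ([0.406, -0.221, 0.112], 0.46, [234.0, 145.0])]
jar [([0.627, 0.154, 0.037], 0.31, [384.0, 291.0])]
top 46.31944108863682 322.6049141604622 247.17006719840137 [ 0.312 -0.004  1.093] [ 0.24 -0.   -0.97]
cup [([0.428, 0.101, 0.012], 0.62, [267.0, 325.0])]
tin [([0.378, 0.243, 0.095], 0.82, [181.0, 349.0]), ([0.61, -0.161, 0.007], 0.59, [400.0, 235.0])]
hardener [([0.427, -0.08, 0.074], 0.89, [363.0, 323.0])]
thinner [([0.331, -0.304, 0.122], 0.89, [499.0, 377.0]), ([0.476, -0.165, 0.122], 0.83, [414.0, 292.0]), ([0.385, -0.221, 0.121], 0.81, [448.0, 345.0]), ([0.31, -0.155, 0.119], 0.68, [411.0, 390.0])
[... 296 characters left out ...]
0.58, [269.0, 327.0])]
{'time_s': 1.0, 'joints': array([-9.96924389e-01,  3.58560352e-01,  1.19024987e-02, -1.88665459e-06,
       -1.22408821e+00, -2.88119895e-01]), 'qd': array([-0.00172845,  0.00044007,  0.00225469,  0.00067813,  0.00051595,
       -0.00127691]), 'joint_efforts': array([-1.07487049e-04, -5.82391977e+01,  2.93302238e+01,  7.00234964e+00,
        1.25103493e-02, -3.07971982e-05]), 'ee_pos': array([ 0.19025954, -0.64761143,  0.25158765]), 'ee_rot': array([-3.14154497e+00,  1.59838538e-05, -2.85584125e+00]), 'ft_force': array([ 0.36380842, -0.10351537,  0.2489514 ]), 'torque': array([-0.02997219, -0.01689852,  0.00169267]), 'grip_force': 0.0, 'grip_width': 1.0049921976630305}
```

View pics/top.png

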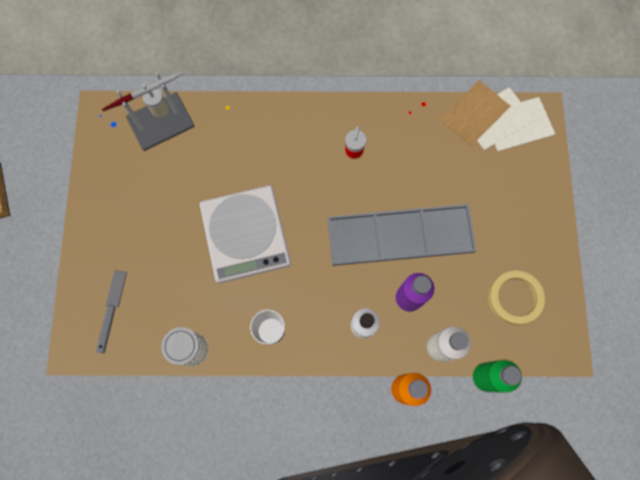

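View pics/scene.png

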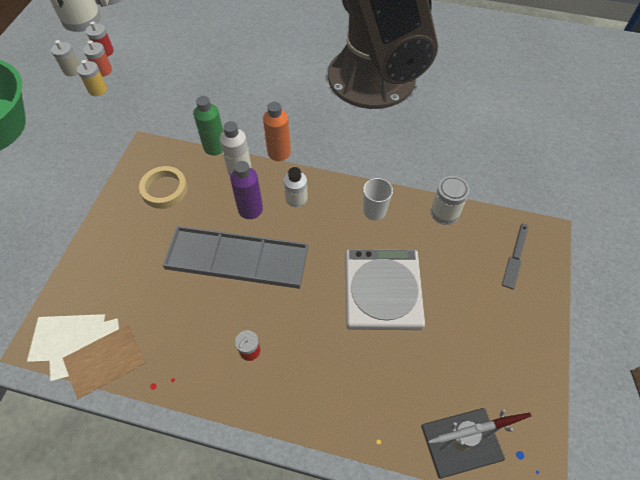

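The top view shows four thinner-shaped bottles: purple (415,292), white (448,345), orange (411,389) and green (497,377). Only the white one with the grey cap fits the description. The scale is left at (244,234), the tray right at (402,235), the paddle at (110,310), the tin at (181,347), the cup at (267,327) and the hardener at (364,322).

```bash
cat > m.py <<'E'
from h import *
def cap(P,xy,zlo,zhi,r=0.045):
    m=(P[...,2]>zlo)&(P[...,2]<zhi)&(np.hypot(P[...,0]-xy[0],P[...,1]-xy[1])<r)
    q=P[m]; 
    if len(q)<5: return len(q)
    (c,rad)=cv2.minEnclosingCircle(q[:,:2].astype(np.float32)*1000)
    return len(q),np.round(c,1),round(rad,1),q[:,2].mean().round(4), (q[:,:2].mean(0)*1000).round(1)
E
python3 - <<'E'
from m import *
for n in ["top","scene"]:
    P=np.load(n+".npz")["P"]; fr=np.load(n+".npz")["fr"]
    print(n)
    for k,xy,a,b in [("cup",(.425,.1),.07,.09),("tin",(.385,.243),.086,.1),("hard",(.42,-.083),.09,.1),("thin",(.395,-.222),.144,.157),("purple",(.48,-.166),.144,.157),("orange",(.32,-.155),.144,.157),("green",(.34,-.3),.144,.157),("pan",(.62,.15),.036,.046),("jar",(.79,-.066),.06,.09)]:
        print(k,cap(P,xy,a,b,.08 if k=="pan" else .045))
    # scale housing, tray, paddle rects
    for k,xy,a,b,r in [("scale",(.62,.15),.024,.05,.16),("tray",(.61,-.163),.012,.03,.165),("paddle",(.46,.405),.0035,.02,.11),("handle",(.46,.405),.009,.02,.11)]:
        m=(P[...,2]>a)&(P[...,2]<b)&(np.hypot(P[...,0]-xy[0],P[...,1]-xy[1])<r)
        m=cv2.morphologyEx(m.astype(np.uint8),cv2.MORPH_OPEN,np.ones((2,2)))>0
        q=P[m][:,:2].astype(np.float32)*1000; print(k,len(q),cv2.minAreaRect(q) if len(q) else '')
fr=np.load("top.npz")["fr"][260:410,380:540,::-1]
cv2.imwrite("pics/crop.png",cv2.resize(fr,None,fx=4,fy=4))
E
```

```text
top
cup (169, array([419.3,  94. ]), 30.9, np.float64(0.0781), array([422.7,  97.5]))
tin (1084, array([384.5, 246. ]), 33.1, np.float64(0.0923), array([383.6, 245.6]))
hard (194, array([429.4, -84.4]), 13.8, np.float64(0.0944), array([429.2, -84.3]))
thin (257, array([ 389.1, -233.4]), 15.0, np.float64(0.1494), array([ 388.9, -232.7]))
purple (238, array([ 484.4, -175. ]), 14.8, np.float64(0.1497), array([ 484.1, -175.2]))
orange (272, array([ 310.7, -161.9]), 15.0, np.float64(0.1494), array([ 310.5, -161.6]))
green (271, array([ 332.5, -316.4]), 15.3, np.float64(0.1493), array([ 333. , -316.1]))
pan (3320, array([618.1, 140.7]), 76.9, np.float64(0.0397), array([617.9, 151.3]))
jar (51, array([794.6, -70.5]), 20.9, np.float64(0.0701), array([800.2, -71.2]))
scale 6192 ((495.56317138671875, 118.75150299072266), (415.44891357421875, 149.73187255859375), 14.236807823181152)
tray 1123 ((494.04010009765625, -155.1637725830078), (328.10137939453125, 340.82421875), 6.280705451965332)
paddle 796 ((423.9369201660156, 200.94696044921875), (437.5810546875, 160.94436645507812), 81.5900955200195
[... 619 characters left out ...]
 -157.9]))
green (135, array([ 336.5, -314.4]), 16.8, np.float64(0.1499), array([ 336. , -312.7]))
pan (3237, array([614.5, 151.7]), 72.9, np.float64(0.0405), array([622.9, 154.7]))
jar (61, array([797.6, -67.4]), 19.8, np.float64(0.0701), array([802.8, -68.6]))
scale 5773 ((786.7365112304688, 183.58242797851562), (557.468994140625, 164.7987060546875), 8.872283935546875)
tray 1314 ((748.2984619140625, -5.9376220703125), (663.5277099609375, 278.5334167480469), 47.60204315185547)
paddle 663 ((732.52197265625, 307.4820251464844), (54.00398635864258, 755.7892456054688), 68.71760559082031)
handle 259 ((728.6445922851562, 297.4658203125), (30.734146118164062, 755.8190307617188), 68.58198547363281)
```

View pics/crop.png

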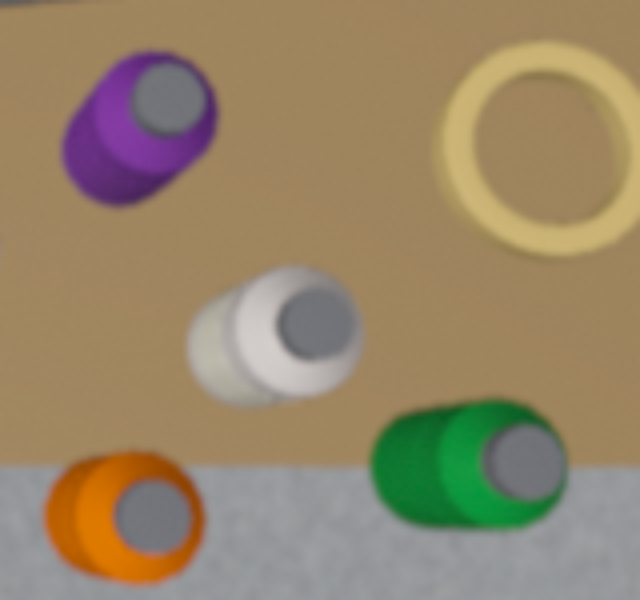

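```bash
python3 - <<'E'
from m import *
for n in ["top","scene"]:
    P=np.load(n+".npz")["P"]; print(n)
    for k,xy,a,b,r in [("scale",(.62,.15),.024,.034,.16),("tray",(.61,-.163),.013,.022,.165),("paddle",(.46,.405),.0045,.02,.11),("handle",(.46,.405),.0095,.02,.11),("pan",(.62,.15),.037,.046,.08)]:
        m0=(P[...,2]>a)&(P[...,2]<b)&(np.hypot(P[...,0]-xy[0],P[...,1]-xy[1])<r)
        m=(cv2.morphologyEx(m0.astype(np.uint8),cv2.MORPH_OPEN,np.ones((2,2)))>0)&m0
        q=P[m][:,:2].astype(np.float32)*1000; print(k,len(q),np.round(np.hstack([np.ravel(x) for x in cv2.minAreaRect(q)]),1),q.mean(0).round(1))
        if k=="pan": print(cv2.fitEllipse(cv2.convexHull(q)))
        if k in("paddle",): 
            c,V=np.linalg.eigh(np.cov(q.T)); print("axis",V[:,1])
E
```

```text
top
scale 2312 [608.  148.  167.5 148.1  14.3] [588.5 142.3]
tray 586 [ 609.5 -163.    97.5  284.8    5.5] [ 611.3 -168.7]
paddle 555 [454.6 405.   24.7 158.7  81. ] [446.8 405.2]
axis [-0.9886292   0.15037387]
handle 202 [419.2 409.6  13.3  87.5  81.2] [420.  409.6]
pan 2767 [618.7 150.6 128.5 127.3   1.8] [617.2 150.1]
((618.0582275390625, 150.54864501953125), (128.44876098632812, 129.73355102539062), 50.54624938964844)
scene
scale 2064 [613.7 153.2 166.9 148.4  14.7] [622.5 153.7]
tray 736 [ 576.3 -161.8  173.2  284.7    6.1] [ 611.7 -161.8]
paddle 489 [459.5 409.6  23.9 160.9  81.8] [464.6 408.9]
axis [-0.99003537  0.14081894]
handle 180 [424.4 415.   13.8  89.6  81.2] [424.8 414.9]
pan 3028 [621.8 155.8 128.6 129.1  25.4] [623.6 156. ]
((621.7129516601562, 155.49969482421875), (128.11111450195312, 131.77394104003906), 66.10365295410156)
```

The white bottle (crop 315,325; world about 0.390, -0.231) is the thinner: white body and grey cap. The others are purple, orange and green. I'm taking the averages of the two cameras and starting to move: first the turn to the common yaw of -1.47, in which the fingers close along the tray's x.

```bash
cat > go.py <<'E'
import sys, numpy as np
from rig import get_state
s=get_state(); p=s["ee_pos"]; y=s["ee_rot"][2]
for a in sys.argv[1:]:
    t=list(map(float,a.split(",")))
    d=np.array(t[:3])-p; c,n=np.cos(y),np.sin(y)
    L=np.array([d[0]*c+d[1]*n,d[0]*n-d[1]*c,-d[2]])*100
    print("to",t,"tool cm",L.round(2),"min rows",np.linalg.norm(L)/5, "turn",round((y-t[3]+np.pi)%(2*np.pi)-np.pi,3) if len(t)>3 else "")
    p=np.array(t[:3])
E
echo
```

>>> {"api": "step_arm", "payload": {"commands": [0,0,0,0,0,-0.14,1,0,0,0,0,0,-0.14,1,0,0,0,0,0,-0.14,1,0,0,0,0,0,-0.14,1,0,0,0,0,0,-0.14,1,0,0,0,0,0,-0.14,1,0,0,0,0,0,-0.14,1,0,0,0,0,0,-0.14,1]}}

```text
time_s: 1.8
ee_pos: [0.1903, -0.6476, 0.2515]
ee_rot: [-3.142, 0.0, -1.73]
ft_force: [-0.1, 0.9, 0.1]
grip_width: 1.003
grip_force: 0.0
```

>>> {"api": "step_arm", "payload": {"commands": [0,0,0,0,0,-0.14,1,0,0,0,0,0,-0.125,1,0,0,0,0,0,0,1]}}

```text
time_s: 2.1
ee_pos: [0.1903, -0.6476, 0.2516]
ee_rot: [-3.142, -0.0, -1.469]
ft_force: [-1.1, 0.8, -0.6]
grip_width: 0.998
grip_force: 0.0
```

```bash
python3 go.py .5,-.3,.25,-1.471 .42,.0955,.2 .42,.0955,.056
```

```text
to [0.5, -0.3, 0.25, -1.471] tool cm [-31.43 -34.34   0.16] min rows 9.310849070575 turn 0.002
to [0.42, 0.0955, 0.2] tool cm [-40.16   3.94   5.  ] min rows 8.131918592804528 turn 
to [0.42, 0.0955, 0.056] tool cm [ 0.  -0.  14.4] min rows 2.8800000000000003 turn
```

>>> {"api": "step_arm", "payload": {"commands": [-3.14,-3.43,0,0,0,0,1,-3.14,-3.43,0,0,0,0,1,-3.14,-3.43,0,0,0,0,1,-3.14,-3.43,0,0,0,0,1,-3.14,-3.43,0,0,0,0,1,-3.14,-3.43,0,0,0,0,1,-3.14,-3.43,0,0,0,0,1,-3.14,-3.43,0,0,0,0,1]}}

```text
time_s: 2.9
ee_pos: [0.4393, -0.3687, 0.252]
ee_rot: [-3.141, -0.0, -1.475]
ft_force: [1.7, 0.0, 1.0]
grip_width: 0.999
grip_force: 0.0
```

>>> {"api": "step_arm", "payload": {"commands": [-3.14,-3.43,0,0,0,0,1,-3.14,-3.43,0,0,0,0,1,-4.02,0.39,0.5,0,0,0,1,-4.02,0.39,0.5,0,0,0,1,-4.02,0.39,0.5,0,0,0,1,-4.02,0.39,0.5,0,0,0,1,-4.02,0.39,0.5,0,0,0,1,-4.02,0.39,0.5,0,0,0,1]}}

```text
time_s: 3.7
ee_pos: [0.4524, -0.0619, 0.2217]
ee_rot: [-3.141, 0.0, -1.475]
ft_force: [0.7, 0.5, 1.4]
grip_width: 1.003
grip_force: 0.0
```

>>> {"api": "step_arm", "payload": {"commands": [-4.02,0.39,0.5,0,0,0,1,-4.02,0.39,0.5,0,0,0,1,-4.02,0.39,0.5,0,0,0,1,-4.02,0.39,0.5,0,0,0,1,0,0,0,0,0,0,1,0,0,0,0,0,0,1]}}

```text
time_s: 4.3
ee_pos: [0.4211, 0.096, 0.2017]
ee_rot: [-3.141, 0.0, -1.471]
ft_force: [0.1, -0.1, 0.1]
grip_width: 0.994
grip_force: 0.0
```

```bash
python3 go.py .42,.0955,.056,-1.471; python3 - <<'E'
from m import *
for n in ["scene","top"]:
    p=read_camera(n); save(p,n+"2"); P=pts(p); print(n,cap(P,(.42,.096),.07,.09))
E
```

```text
to [0.42, 0.0955, 0.056, -1.471] tool cm [ 0.04  0.11 14.57] min rows 2.914075661994507 turn 0.0
scene (179, array([421.4,  97.5]), 32.2, np.float64(0.0768), array([426.5,  97.2]))
top (56, array([418.7,  93.9]), 30.6, np.float64(0.0791), array([409.3,  84. ]))
```

View pics/scene2.png

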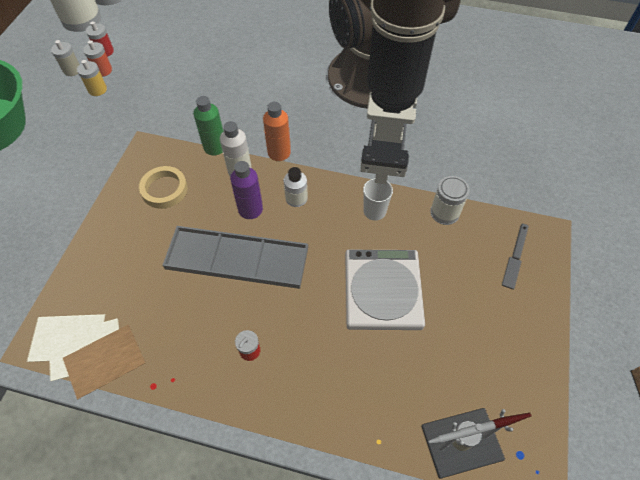

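The gripper stands straight over the cup (fingers at 385,165, cup at 376,198). I'm descending and closing.

>>> {"api": "step_arm", "payload": {"commands": [0,0,3,0,0,0,1,0,0,3,0,0,0,1,0,0,3,0,0,0,1,0,0,3,0,0,0,1,0,0,2,0,0,0,1,0,0,0.5,0,0,0,1,0,0,0,0,0,0,1,0,0,0,0,0,0,0.6]}}

```text
time_s: 5.2
ee_pos: [0.4221, 0.0951, 0.0575]
ee_rot: [-3.14, 0.001, -1.472]
ft_force: [-0.1, 0.0, 0.5]
grip_width: 0.959
grip_force: 0.0
```

>>> {"api": "step_arm", "payload": {"commands": [0,0,0,0,0,0,0.4,0,0,0,0,0,0,0.2,0,0,0,0,0,0,0,0,0,0,0,0,0,0,0,0,0,0,0,0,0,0,0,0,0,0,0,0]}}

```text
time_s: 5.8
ee_pos: [0.4215, 0.0954, 0.0572]
ee_rot: [-3.141, 0.0, -1.47]
ft_force: [-2.6, 0.2, 7.2]
grip_width: 0.695
grip_force: 29.7
```

>>> {"api": "step_arm", "payload": {"commands": [0,0,-1,0,0,0,0,0,0,-2,0,0,0,0,0,0,-3,0,0,0,0,0,0,-3,0,0,0,0,0,0,-3,0,0,0,0,0,0,0,0,0,0,0]}}

```text
time_s: 6.4
ee_pos: [0.4233, 0.0964, 0.1811]
ee_rot: [-3.134, 0.003, -1.47]
ft_force: [0.1, 0.3, -0.6]
grip_width: 0.694
grip_force: 29.9
```

```bash
python3 go.py .62,.153,.1765,-1.471; python3 - <<'E'
from m import *
p=read_camera("scene"); P=pts(p); save(p,"s3"); s=get_state()["ee_pos"]
print(s,cap(P,s,s[2]-.006,s[2]+.05))
m=(P[...,2]>.09)&(P[...,2]<s[2]+.03)&(np.hypot(P[...,0]-s[0],P[...,1]-s[1])<.033)
print(P[m].min(0),P[m].max(0)); i=np.argwhere(m); print(i.min(0),i.max(0))
E
```

```text
to [0.62, 0.153, 0.1765, -1.471] tool cm [ -3.65 -20.14   0.46] min rows 4.095014671434572 turn 0.001
[0.42223177 0.09591621 0.17903194] 0
[0.4353694  0.08012657 0.12252676] [0.44848793 0.11819722 0.1381667 ]
[181 370] [187 389]
```

>>> {"api": "step_arm", "payload": {"commands": [-0.46,-2.51,0,0,0,0,0,-0.46,-2.51,0,0,0,0,0,-0.46,-2.51,0,0,0,0,0,-0.46,-2.51,0,0,0,0,0,-0.46,-2.51,0,0,0,0,0,-0.46,-2.51,0,0,0,0,0,-0.46,-2.51,0,0,0,0,0,-0.43,-2.51,0,0,0,0,0]}}

```text
time_s: 7.25
ee_pos: [0.6177, 0.1515, 0.1753]
ee_rot: [3.139, -0.001, -1.471]
ft_force: [-0.8, -0.1, 0.6]
grip_width: 0.695
grip_force: 29.9
```

>>> {"api": "step_arm", "payload": {"commands": [0,0,2,0,0,0,0,0,0,2,0,0,0,0,0,0,2,0,0,0,0,0,0,0.5,0,0,0,0,0,0,0,0,0,0,0,0,0,0,0,0,0,0]}}

```text
time_s: 7.85
ee_pos: [0.6178, 0.1517, 0.1122]
ee_rot: [-3.141, -0.0, -1.47]
ft_force: [-0.1, 0.4, 1.0]
grip_width: 0.695
grip_force: 29.9
```

```bash
python3 go.py .62,.153,.0985,-1.471; python3 - <<'E'
from m import *
for n in ["scene","top"]:
    p=read_camera(n); P=pts(p); s=get_state()["ee_pos"]
    print(s,cap(P,s,s[2]+.012,s[2]+.03,.036)); save(p,n+"4")
fr=cv2.imread("pics/scene4.png")[170:350,300:500]; cv2.imwrite("pics/c4.png",cv2.resize(fr,None,fx=3,fy=3))
E
```

```text
to [0.62, 0.153, 0.0985, -1.471] tool cm [-0.11 -0.24  1.37] min rows 0.27804631321544804 turn 0.001
[0.61794342 0.15178524 0.11257693] 0
[0.61799498 0.15184674 0.11272263] (23, array([612.4, 148.1]), 29.8, np.float64(0.1336), array([610.6, 141.8]))
```

View pics/c4.png

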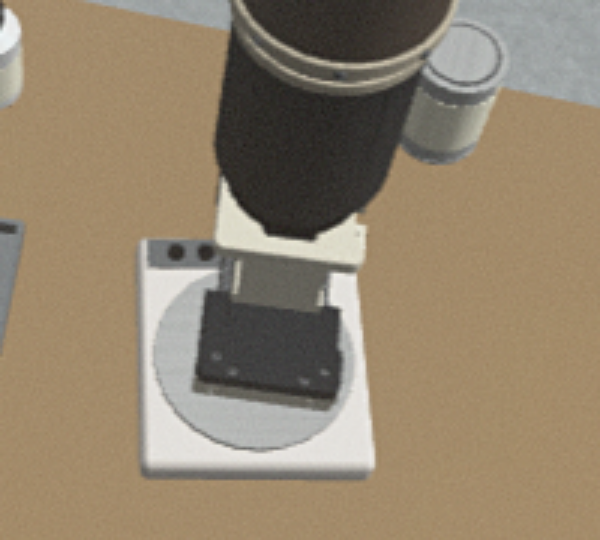

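The gripper with the cup hangs over the middle of the pan (crop 255,360). I'm lowering it slowly until I see force.

>>> {"api": "step_arm", "payload": {"commands": [-0.1,-0.2,0.5,0,0,0,0,0,0,0.4,0,0,0,0,0,0,0.2,0,0,0,0,0,0,0.2,0,0,0,0,0,0,0,0,0,0,0]}}

```text
time_s: 8.45
ee_pos: [0.6191, 0.1526, 0.0982]
ee_rot: [3.141, -0.0, -1.471]
ft_force: [-0.6, 0.2, 0.6]
grip_width: 0.694
grip_force: 29.9
```

>>> {"api": "step_arm", "payload": {"commands": [0,0,0.1,0,0,0,0,0,0,0.1,0,0,0,0,0,0,0,0,0,0,0]}}

```text
time_s: 8.75
ee_pos: [0.6194, 0.1528, 0.0973]
ee_rot: [-3.141, -0.0, -1.471]
ft_force: [-2.6, 0.0, 5.3]
grip_width: 0.693
grip_force: 29.8
```

Light contact at 5 N. I'm opening and rising, then heading for the tin.

>>> {"api": "step_arm", "payload": {"commands": [0,0,0,0,0,0,0.75,0,0,0,0,0,0,0.85,0,0,0,0,0,0,1,0,0,0,0,0,0,1,0,0,-1,0,0,0,1,0,0,-3,0,0,0,1,0,0,-5,0,0,0,1,0,0,-5,0,0,0,1]}}

```text
time_s: 9.55
ee_pos: [0.6189, 0.1524, 0.2383]
ee_rot: [3.14, -0.001, -1.471]
ft_force: [2.1, 0.9, 0.7]
grip_width: 0.998
grip_force: 0.0
```

```bash
python3 go.py .385,.2475,.2,-1.471 .385,.2475,.066; python3 - <<'E'
from m import *
for n in ["scene","top"]:
    p=read_camera(n); P=pts(p)
    print(cap(P,(.62,.153),.105,.125,.05),cap(P,(.385,.247),.086,.1))
E
```

```text
to [0.385, 0.2475, 0.2, -1.471] tool cm [-11.8   22.32   3.83] min rows 5.107982636823825 turn 0.0
to [0.385, 0.2475, 0.066] tool cm [ 0.  -0.  13.4] min rows 2.68 turn 
(145, array([623.2, 154.4]), 29.4, np.float64(0.1153), array([640.8, 154.9])) (605, array([385.7, 249. ]), 33.7, np.float64(0.093), array([388.9, 250.9]))
(74, array([619.7, 147.9]), 30.3, np.float64(0.1166), array([623.3, 130.4])) (1083, array([384.1, 245.8]), 32.8, np.float64(0.0923), array([383.7, 245.6]))
```

>>> {"api": "step_arm", "payload": {"commands": [-1.97,3.72,0.6,0,0,0,1,-1.97,3.72,0.6,0,0,0,1,-1.97,3.72,0.6,0,0,0,1,-1.97,3.72,0.6,0,0,0,1,-1.97,3.72,0.6,0,0,0,1,-1.95,3.72,0.6,0,0,0,1,0,0,0,0,0,0,1,0,0,0,0,0,0,1]}}

```text
time_s: 10.45
ee_pos: [0.385, 0.2486, 0.2016]
ee_rot: [-3.14, 0.001, -1.468]
ft_force: [0.6, 0.0, 0.9]
grip_width: 1.001
grip_force: 0.0
```

```bash
python3 go.py .385,.2475,.066,-1.471
```

```text
to [0.385, 0.2475, 0.066, -1.471] tool cm [1.100e-01 1.000e-02 1.356e+01] min rows 2.712085950742191 turn 0.003
```

>>> {"api": "step_arm", "payload": {"commands": [0.1,0,3,0,0,0,1,0,0,3,0,0,0,1,0,0,3,0,0,0,1,0,0,3,0,0,0,1,0,0,1.5,0,0,0,1,0,0,0,0,0,0,1,0,0,0,0,0,0,0.7,0,0,0,0,0,0,0.5]}}

```text
time_s: 11.25
ee_pos: [0.3865, 0.2474, 0.0667]
ee_rot: [-3.14, 0.001, -1.471]
ft_force: [1.0, -0.3, 0.2]
grip_width: 0.88
grip_force: 0.0
```

>>> {"api": "step_arm", "payload": {"commands": [0,0,0,0,0,0,0,0,0,0,0,0,0,0,0,0,0,0,0,0,0,0,0,0,0,0,0,0]}}

```text
time_s: 11.65
ee_pos: [0.3859, 0.2473, 0.0665]
ee_rot: [-3.14, 0.001, -1.47]
ft_force: [-2.1, -1.0, 6.5]
grip_width: 0.727
grip_force: 30.0
```

>>> {"api": "step_arm", "payload": {"commands": [0,0,-0.5,0,0,0,0,0,0,-1.5,0,0,0,0,0,0,-3,0,0,0,0,0,0,-4,0,0,0,0,0,0,-4,0,0,0,0,0,0,-4,0,0,0,0,0,0,-2,0,0,0,0,0,0,0,0,0,0,0]}}

```text
time_s: 12.45
ee_pos: [0.3862, 0.2478, 0.2587]
ee_rot: [-3.138, 0.004, -1.47]
ft_force: [0.1, -0.0, -3.5]
grip_width: 0.726
grip_force: 30.0
```

```bash
python3 go.py .6016,-.0675,.255,-1.471
```

```text
to [0.6016, -0.0675, 0.255, -1.471] tool cm [ 33.52 -18.27   0.37] min rows 7.63619555492397 turn 0.001
```

>>> {"api": "step_arm", "payload": {"commands": [2,-1.1,0,0,0,0,0,3.5,-1.9,0,0,0,0,0,3.8,-2.1,0,0,0,0,0,3.8,-2.1,0,0,0,0,0,3.8,-2.1,0,0,0,0,0,3.8,-2.1,0,0,0,0,0,3.8,-2.1,0,0,0,0,0,3.8,-2.1,0,0,0,0,0]}}

```text
time_s: 13.25
ee_pos: [0.5687, -0.0208, 0.2534]
ee_rot: [3.138, 0.0, -1.471]
ft_force: [1.4, 0.5, -2.6]
grip_width: 0.725
grip_force: 30.0
```

>>> {"api": "step_arm", "payload": {"commands": [3.3,-1.8,0,0,0,0,0,1.9,-0.87,0,0,0,0,0,0,0,4,0,0,0,0,0,0,4,0,0,0,0,0,0,4,0,0,0,0,0,0,3,0,0,0,0,0,0,1,0,0,0,0,0,0,0,0,0,0,0]}}

```text
time_s: 14.05
ee_pos: [0.5991, -0.0684, 0.0931]
ee_rot: [3.136, -0.0, -1.471]
ft_force: [0.6, -0.4, -2.7]
grip_width: 0.72
grip_force: 30.0
```

```bash
python3 go.py .6016,-.0675,.0715,-1.471
```

```text
to [0.6016, -0.0675, 0.0715, -1.471] tool cm [-0.07 -0.26  2.16] min rows 0.4355609844355409 turn 0.0
```

>>> {"api": "step_arm", "payload": {"commands": [-0.1,-0.2,0.6,0,0,0,0,0,0,0.6,0,0,0,0,0,0,0.4,0,0,0,0,0,0,0.3,0,0,0,0,0,0,0.1,0,0,0,0,0,0,0,0,0,0,0]}}

```text
time_s: 14.65
ee_pos: [0.6027, -0.067, 0.0757]
ee_rot: [-3.141, -0.0, -1.471]
ft_force: [0.7, -0.6, -3.2]
grip_width: 0.725
grip_force: 30.0
```

>>> {"api": "step_arm", "payload": {"commands": [0,0,0.1,0,0,0,0,0,0,0,0,0,0,0]}}

```text
time_s: 14.85
ee_pos: [0.6027, -0.067, 0.0746]
ee_rot: [-3.141, 0.0, -1.471]
ft_force: [-0.2, -0.3, -2.8]
grip_width: 0.727
grip_force: 30.0
```

>>> {"api": "step_arm", "payload": {"commands": [0,0,0.15,0,0,0,0,0,0,0.15,0,0,0,0,0,0,0,0,0,0,0]}}

```text
time_s: 15.15
ee_pos: [0.6025, -0.0671, 0.0713]
ee_rot: [3.141, 0.0, -1.471]
ft_force: [-0.4, 0.1, -3.8]
grip_width: 0.721
grip_force: 30.0
```

>>> {"api": "step_arm", "payload": {"commands": [0,0,0.1,0,0,0,0,0,0,0,0,0,0,0]}}

```text
time_s: 15.35
ee_pos: [0.6028, -0.067, 0.0706]
ee_rot: [-3.141, -0.0, -1.471]
ft_force: [0.7, -0.4, -3.0]
grip_width: 0.73
grip_force: 30.0
```

>>> {"api": "step_arm", "payload": {"commands": [0,0,0.08,0,0,0,0,0,0,0.08,0,0,0,0,0,0,0,0,0,0,0]}}

```text
time_s: 15.65
ee_pos: [0.6028, -0.0671, 0.0705]
ee_rot: [-3.141, -0.0, -1.47]
ft_force: [-5.1, 0.9, 10.7]
grip_width: 0.729
grip_force: 30.0
```

Contact at exactly the expected height. I'm releasing, rising, and going to the hardener (0.430, -0.083).

>>> {"api": "step_arm", "payload": {"commands": [0,0,0,0,0,0,0.8,0,0,0,0,0,0,0.9,0,0,0,0,0,0,1,0,0,0,0,0,0,1,0,0,-1,0,0,0,1,0,0,-3,0,0,0,1,0,0,-5,0,0,0,1,0,0,-4,0,0,0,1]}}

```text
time_s: 16.45
ee_pos: [0.603, -0.0672, 0.202]
ee_rot: [-3.14, -0.001, -1.47]
ft_force: [1.1, -0.1, 0.4]
grip_width: 1.002
grip_force: 0.0
```

```bash
python3 go.py .4303,-.0832,.2,-1.471
```

```text
to [0.4303, -0.0832, 0.2, -1.471] tool cm [-0.14 17.34  0.2 ] min rows 3.4681964030957806 turn 0.001
```

>>> {"api": "step_arm", "payload": {"commands": [0,3.5,0,0,0,0,1,0,3.5,0,0,0,0,1,-0.1,3.5,0,0,0,0,1,0,3.5,0,0,0,0,1,0,3.3,0,0,0,0,1,0,0,0,0,0,0,1,0,0,3,0,0,0,1,0,0,3,0,0,0,1]}}

```text
time_s: 17.25
ee_pos: [0.4318, -0.083, 0.14]
ee_rot: [-3.137, 0.001, -1.47]
ft_force: [1.1, -0.2, -1.2]
grip_width: 1.001
grip_force: 0.0
```

```bash
python3 go.py .4303,-.0832,.063,-1.471
```

```text
to [0.4303, -0.0832, 0.063, -1.471] tool cm [0.   0.15 7.7 ] min rows 1.5406624554133057 turn 0.001
```

>>> {"api": "step_arm", "payload": {"commands": [0,0,2.5,0,0,0,1,0,0,2.5,0,0,0,1,0,0,2.3,0,0,0,1,0,0,0.2,0,0,0,1,0,0,0,0,0,0,0.7,0,0,0,0,0,0,0.5,0,0,0,0,0,0,0.3,0,0,0,0,0,0,0]}}

```text
time_s: 18.05
ee_pos: [0.4311, -0.0832, 0.0649]
ee_rot: [-3.14, 0.0, -1.471]
ft_force: [-0.2, -0.8, -0.2]
grip_width: 0.7
grip_force: 0.0
```

>>> {"api": "step_arm", "payload": {"commands": [0,0,0,0,0,0,0,0,0,0,0,0,0,0,0,0,0,0,0,0,0,0,0,0,0,0,0,0]}}

```text
time_s: 18.45
ee_pos: [0.4307, -0.0833, 0.0644]
ee_rot: [-3.141, -0.0, -1.471]
ft_force: [-2.2, 1.2, 6.6]
grip_width: 0.561
grip_force: 30.0
```

>>> {"api": "step_arm", "payload": {"commands": [0,0,-0.5,0,0,0,0,0,0,-1.5,0,0,0,0,0,0,-3,0,0,0,0,0,0,-4,0,0,0,0,0,0,-3,0,0,0,0,0,0,0,0,0,0,0,0,0,0,0,0,0,0]}}

```text
time_s: 19.15
ee_pos: [0.4303, -0.0832, 0.1843]
ee_rot: [-3.14, 0.001, -1.471]
ft_force: [0.2, 0.4, -2.3]
grip_width: 0.559
grip_force: 30.0
```

```bash
python3 go.py .611,-.161,.185,-1.471
```

```text
to [0.611, -0.161, 0.185, -1.471] tool cm [  9.54 -17.21  -0.07] min rows 3.9356660063742694 turn -0.0
```

>>> {"api": "step_arm", "payload": {"commands": [1,-1.8,0,0,0,0,0,1.9,-3.4,0,0,0,0,0,1.9,-3.4,0,0,0,0,0,1.9,-3.4,0,0,0,0,0,1.9,-3.4,0,0,0,0,0,0.94,-1.8,0,0,0,0,0,0,0,0,0,0,0,0,0,0,3,0,0,0,0]}}

```text
time_s: 19.95
ee_pos: [0.6128, -0.1616, 0.155]
ee_rot: [-3.138, -0.001, -1.471]
ft_force: [0.0, -0.5, -1.9]
grip_width: 0.561
grip_force: 30.0
```

>>> {"api": "step_arm", "payload": {"commands": [0,0,3,0,0,0,0,0,0,3,0,0,0,0,0,0,1,0,0,0,0,0,0,0,0,0,0,0]}}

```text
time_s: 20.35
ee_pos: [0.6091, -0.1609, 0.0816]
ee_rot: [3.136, 0.001, -1.471]
ft_force: [0.4, -1.1, -0.8]
grip_width: 0.559
grip_force: 30.0
```

```bash
python3 go.py .611,-.161,.0684,-1.471; python3 - <<'E'
from m import *
for n in ["scene","top"]:
    p=read_camera(n); P=pts(p); save(p,n+"5")
    print(cap(P,(.602,-.067),.09,.1,.05))
E
```

```text
to [0.611, -0.161, 0.0684, -1.471] tool cm [ 0.03 -0.18  1.32] min rows 0.26655191597655437 turn 0.0
(747, array([601.6, -64.3]), 34.1, np.float64(0.097), array([604.4, -64.7]))
(630, array([601.5, -68.5]), 32.9, np.float64(0.0963), array([601.8, -76.3]))
```

View pics/scene5.png

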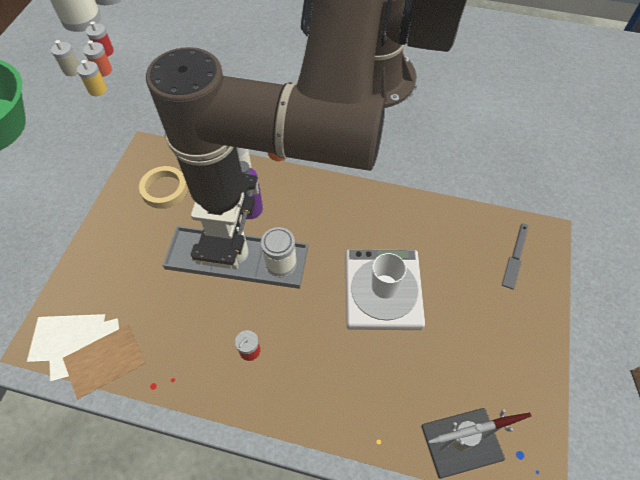

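The cup stands on the middle of the pan (388,275). The tin is in the near bay (279,250), level with its top at 96 mm. The hardener is over the middle bay (235,250). Lowering it now.

>>> {"api": "step_arm", "payload": {"commands": [0,0,0.4,0,0,0,0,0,0,0.3,0,0,0,0,0,0,0.2,0,0,0,0,0,0,0,0,0,0,0]}}

```text
time_s: 20.85
ee_pos: [0.611, -0.1611, 0.075]
ee_rot: [-3.142, 0.0, -1.471]
ft_force: [-0.5, -0.0, -1.6]
grip_width: 0.564
grip_force: 30.0
```

```bash
python3 go.py .611,-.161,.0684,-1.471
```

```text
to [0.611, -0.161, 0.0684, -1.471] tool cm [-0.01  0.    0.66] min rows 0.13254379228171945 turn 0.0
```

>>> {"api": "step_arm", "payload": {"commands": [0,0,0.2,0,0,0,0,0,0,0.2,0,0,0,0,0,0,0.1,0,0,0,0,0,0,0.1,0,0,0,0,0,0,0.07,0,0,0,0,0,0,0,0,0,0,0]}}

```text
time_s: 21.45
ee_pos: [0.6111, -0.1611, 0.0685]
ee_rot: [-3.142, -0.0, -1.471]
ft_force: [-1.5, 0.8, 1.4]
grip_width: 0.561
grip_force: 30.0
```

>>> {"api": "step_arm", "payload": {"commands": [0,0,0.07,0,0,0,0,0,0,0,0,0,0,0]}}

```text
time_s: 21.65
ee_pos: [0.6111, -0.1611, 0.0685]
ee_rot: [-3.141, -0.0, -1.471]
ft_force: [-4.3, 0.8, 7.3]
grip_width: 0.564
grip_force: 30.0
```

>>> {"api": "step_arm", "payload": {"commands": [0,0,0,0,0,0,0.7,0,0,0,0,0,0,0.9,0,0,0,0,0,0,1,0,0,0,0,0,0,1,0,0,-1,0,0,0,1,0,0,-4,0,0,0,1,0,0,-5,0,0,0,1,0,0,-5,0,0,0,1]}}

```text
time_s: 22.45
ee_pos: [0.6107, -0.1611, 0.2197]
ee_rot: [3.141, -0.0, -1.471]
ft_force: [0.8, -0.3, -0.6]
grip_width: 0.999
grip_force: 0.0
```

>>> {"api": "step_arm", "payload": {"commands": [0,0,-3.5,0,0,0,1,0,0,0,0,0,0,1]}}

```text
time_s: 22.65
ee_pos: [0.6137, -0.1616, 0.2602]
ee_rot: [-3.131, -0.002, -1.47]
ft_force: [0.6, 0.1, -0.7]
grip_width: 0.999
grip_force: 0.0
```

```bash
python3 go.py .39,-.2318,.25,-1.471
```

```text
to [0.39, -0.2318, 0.25, -1.471] tool cm [ 4.73 22.96  1.02] min rows 4.69358295470027 turn 0.001
```

>>> {"api": "step_arm", "payload": {"commands": [0.8,3.8,0,0,0,0,1,0.8,3.8,0,0,0,0,1,0.8,3.8,0,0,0,0,1,0.8,3.8,0,0,0,0,1,0.8,3.8,0,0,0,0,1,0.7,3.7,0,0,0,0,1,0,0,0,0,0,0,1,0,0,0,0,0,0,1]}}

```text
time_s: 23.45
ee_pos: [0.3894, -0.2308, 0.2533]
ee_rot: [-3.14, -0.0, -1.472]
ft_force: [0.7, 0.5, 0.7]
grip_width: 0.999
grip_force: 0.0
```

```bash
python3 go.py .39,-.2318,.117,-1.471;  python3 - <<'E'
from m import *
for n in ["scene","top"]:
    p=read_camera(n); P=pts(p); save(p,n+"6")
    print(cap(P,(.39,-.231),.144,.157,.03),cap(P,(.611,-.161),.095,.103,.03))
E
```

```text
to [0.39, -0.2318, 0.117, -1.471] tool cm [ 0.11 -0.05 13.63] min rows 2.726928088968827 turn -0.001
(144, array([ 390.2, -230.7]), 16.6, np.float64(0.1499), array([ 391.9, -229.5])) (144, array([ 611. , -159.5]), 15.0, np.float64(0.0994), array([ 611.9, -158.7]))
(127, array([ 384.8, -230.1]), 13.1, np.float64(0.1494), array([ 383.5, -229.8])) (135, array([ 610.4, -162.4]), 13.8, np.float64(0.0989), array([ 611.6, -162.3]))
```

View pics/scene6.png

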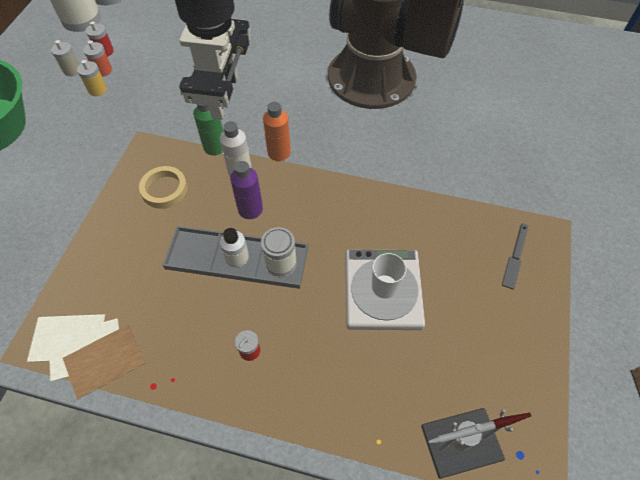

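The hardener stands level in the middle bay (235,248). The gripper is above the white thinner (236,140), between the purple, orange and green bottles. I'm descending.

>>> {"api": "step_arm", "payload": {"commands": [0.1,0,3,0,0,0,1,0,0,3,0,0,0,1,0,0,3,0,0,0,1,0,0,3,0,0,0,1,0,0,1.5,0,0,0,1,0,0,0,0,0,0,1,0,0,0,0,0,0,0.7,0,0,0,0,0,0,0.5]}}

```text
time_s: 24.35
ee_pos: [0.3912, -0.2316, 0.1185]
ee_rot: [-3.14, -0.001, -1.47]
ft_force: [-0.4, -0.2, 0.2]
grip_width: 0.874
grip_force: 0.0
```

>>> {"api": "step_arm", "payload": {"commands": [0,0,0,0,0,0,0.3,0,0,0,0,0,0,0,0,0,0,0,0,0,0,0,0,0,0,0,0,0,0,0,0,0,0,0,0]}}

```text
time_s: 24.85
ee_pos: [0.3903, -0.2316, 0.1181]
ee_rot: [-3.141, -0.0, -1.471]
ft_force: [-1.6, 0.4, 5.7]
grip_width: 0.626
grip_force: 30.0
```

>>> {"api": "step_arm", "payload": {"commands": [0,0,-0.5,0,0,0,0,0,0,-1.5,0,0,0,0,0,0,-3,0,0,0,0,0,0,-4,0,0,0,0,0,0,-5,0,0,0,0,0,0,-4,0,0,0,0,0,0,0,0,0,0,0]}}

```text
time_s: 25.55
ee_pos: [0.3922, -0.2323, 0.3034]
ee_rot: [-3.133, -0.004, -1.47]
ft_force: [1.1, -0.7, -2.4]
grip_width: 0.629
grip_force: 30.0
```

```bash
python3 go.py .6204,-.2545,.297,-1.471
```

```text
to [0.6204, -0.2545, 0.297, -1.471] tool cm [  4.5  -22.48   0.64] min rows 4.586300868016606 turn 0.001
```

>>> {"api": "step_arm", "payload": {"commands": [0.4,-1.8,0,0,0,0,0,0.7,-3.5,0,0,0,0,0,0.7,-3.8,0,0,0,0,0,0.7,-3.8,0,0,0,0,0,0.7,-3.8,0,0,0,0,0,0.7,-3.5,0,0,0,0,0,0.5,-2.4,0,0,0,0,0,0,0,0,0,0,0,0]}}

```text
time_s: 26.35
ee_pos: [0.6212, -0.2525, 0.2941]
ee_rot: [3.138, 0.001, -1.471]
ft_force: [-0.8, -0.2, -3.2]
grip_width: 0.625
grip_force: 30.0
```

>>> {"api": "step_arm", "payload": {"commands": [0,0,4,0,0,0,0,0,0,4,0,0,0,0,0,0,4,0,0,0,0,0,0,3,0,0,0,0,0,0,1,0,0,0,0,0,0,0,0,0,0,0,0,0,0,0,0,0,0]}}

```text
time_s: 27.05
ee_pos: [0.62, -0.253, 0.1391]
ee_rot: [-3.14, -0.001, -1.47]
ft_force: [-0.0, 0.0, -1.9]
grip_width: 0.629
grip_force: 30.0
```

```bash
python3 go.py .6204,-.2545,.1221,-1.471
```

```text
to [0.6204, -0.2545, 0.1221, -1.471] tool cm [ 0.15 -0.02  1.7 ] min rows 0.3418398192753839 turn 0.001
```

>>> {"api": "step_arm", "payload": {"commands": [0.15,0,0.5,0,0,0,0,0,0,0.4,0,0,0,0,0,0,0.3,0,0,0,0,0,0,0.2,0,0,0,0,0,0,0,0,0,0,0]}}

```text
time_s: 27.55
ee_pos: [0.6193, -0.2541, 0.1233]
ee_rot: [3.141, 0.0, -1.471]
ft_force: [-0.4, -0.2, -2.9]
grip_width: 0.629
grip_force: 30.0
```

>>> {"api": "step_arm", "payload": {"commands": [0,0,0.1,0,0,0,0,0,0,0.1,0,0,0,0,0,0,0,0,0,0,0]}}

```text
time_s: 27.85
ee_pos: [0.6196, -0.2543, 0.1223]
ee_rot: [-3.141, -0.0, -1.471]
ft_force: [-1.4, 0.9, 2.8]
grip_width: 0.626
grip_force: 30.0
```

>>> {"api": "step_arm", "payload": {"commands": [0,0,0,0,0,0,0.75,0,0,0,0,0,0,0.9,0,0,0,0,0,0,1,0,0,0,0,0,0,1,0,0,-1,0,0,0,1,0,0,-4,0,0,0,1,0,0,-5,0,0,0,1,0,0,-5,0,0,0,1]}}

```text
time_s: 28.65
ee_pos: [0.619, -0.2542, 0.2738]
ee_rot: [3.141, -0.0, -1.471]
ft_force: [1.0, -0.8, 0.2]
grip_width: 0.998
grip_force: 0.0
```

```bash
python3 go.py .50,.30,.265,-1.471; python3 - <<'E'
from m import *
for n in ["scene","top"]:
    p=read_camera(n); P=pts(p); save(p,n+"7")
    print(cap(P,(.62,-.2545),.148,.16,.03))
E
```

```text
to [0.5, 0.3, 0.265, -1.471] tool cm [-56.34   6.31   0.88] min rows 11.339052203438085 turn 0.0
(190, array([ 620.2, -253. ]), 15.3, np.float64(0.1542), array([ 620.8, -252.1]))
(222, array([ 617.8, -256. ]), 15.4, np.float64(0.1534), array([ 617.3, -255.6]))
```

Thinner is upright on the bay floor (top 154 mm). On to the paddle.

>>> {"api": "step_arm", "payload": {"commands": [-4.5,0.5,0,0,0,0,1,-4.5,0.5,0,0,0,0,1,-4.5,0.5,0,0,0,0,1,-4.5,0.5,0,0,0,0,1,-4.5,0.5,0,0,0,0,1,-4.5,0.5,0,0,0,0,1,-4.5,0.5,0,0,0,0,1,-4.5,0.5,0,0,0,0,1]}}

```text
time_s: 29.55
ee_pos: [0.5431, 0.1017, 0.2727]
ee_rot: [-3.14, 0.0, -1.471]
ft_force: [0.7, 0.2, 0.2]
grip_width: 1.0
grip_force: 0.0
```

>>> {"api": "step_arm", "payload": {"commands": [-4.5,0.5,0,0,0,0,1,-4.5,0.5,0,0,0,0,1,-4.5,0.5,0,0,0,0,1,-4.5,0.5,0,0,0,0,1,-2.3,0.3,0,0,0,-0.14,1,0,0,0,0,0,-0.148,1,0,0,0,0,0,-0.148,1,0,0,0,0,0,-0.148,1]}}

```text
time_s: 30.35
ee_pos: [0.5004, 0.3001, 0.2723]
ee_rot: [-3.141, -0.0, -0.88]
ft_force: [-1.0, -0.8, 0.4]
grip_width: 1.0
grip_force: 0.0
```

>>> {"api": "step_arm", "payload": {"commands": [0,0,0,0,0,-0.148,1,0,0,0,0,0,-0.148,1,0,0,0,0,0,-0.148,0.7,0,0,0,0,0,-0.148,0.5,0,0,0,0,0,-0.148,0.5,0,0,0,0,0,0,0.5]}}

```text
time_s: 30.95
ee_pos: [0.5006, 0.2998, 0.2724]
ee_rot: [-3.141, -0.001, -0.144]
ft_force: [0.1, -0.0, 0.3]
grip_width: 0.696
grip_force: 0.0
```

```bash
python3 go.py .448,.409,.12,-.147 .448,.409,.022; python3 - <<'E'
from m import *
p=read_camera("scene"); P=pts(p); save(p,"s8")
m=(P[...,2]>.0045)&(P[...,2]<.02)&(np.hypot(P[...,0]-.46,P[...,1]-.407)<.11)
q=P[m][:,:2].astype(np.float32)*1000; print(cv2.minAreaRect(q))
E
```

```text
to [0.448, 0.409, 0.12, -0.147] tool cm [ -6.78 -10.05  15.24] min rows 3.8942957332622314 turn 0.003
to [0.448, 0.409, 0.022] tool cm [ 0.  -0.   9.8] min rows 1.9600000000000002 turn 
((458.07879638671875, 406.29217529296875), (202.29026794433594, 213.76963806152344), 25.83907127380371)
```

View pics/s8.png

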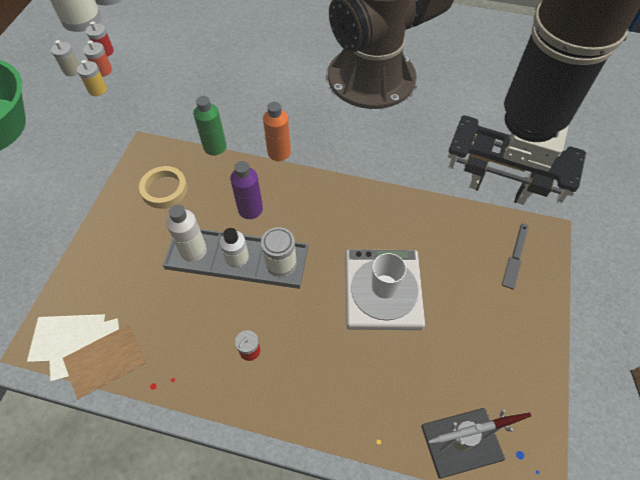

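All three containers are in their bays: tin (279,250), hardener (234,248) and thinner (187,235). The paddle is at (517,257) with its handle towards the robot. I'm going down to it with the fingers half open.

>>> {"api": "step_arm", "payload": {"commands": [-0.97,-1.44,2.7,0,0,0,0.5,-0.97,-1.44,2.7,0,0,0,0.5,-0.97,-1.44,2.7,0,0,0,0.5,-0.97,-1.44,2.7,0,0,0,0.5,-0.97,-1.44,2.7,0,0,0,0.5,-0.97,-1.44,2.7,0,0,0,0.5,-0.97,-1.44,2.7,0,0,0,0.5,0,0,0,0,0,0,0.5]}}

```text
time_s: 31.8
ee_pos: [0.4462, 0.4091, 0.079]
ee_rot: [3.137, 0.003, -0.15]
ft_force: [0.3, -0.6, 0.0]
grip_width: 0.503
grip_force: 0.0
```

```bash
python3 go.py .448,.409,.028,-.147
```

```text
to [0.448, 0.409, 0.028, -0.147] tool cm [ 0.18 -0.01  5.1 ] min rows 1.0210889379069001 turn -0.003
```

>>> {"api": "step_arm", "payload": {"commands": [0,0,2,0,0,0,0.5,0,0,1.5,0,0,0,0.5,0,0,1,0,0,0,0.5,0,0,0.5,0,0,0,0.5,0,0,0,0,0,0,0.5]}}

```text
time_s: 32.3
ee_pos: [0.4483, 0.4091, 0.0326]
ee_rot: [3.141, 0.0, -0.148]
ft_force: [0.5, 0.0, -0.6]
grip_width: 0.498
grip_force: 0.0
```

>>> {"api": "step_arm", "payload": {"commands": [0,0,0.1,0,0,0,0.4,0,0,0,0,0,0,0.2,0,0,0,0,0,0,0,0,0,0,0,0,0,0,0,0,0,0,0,0,0,0,0,0,0,0,0,0]}}

```text
time_s: 32.9
ee_pos: [0.4482, 0.4095, 0.0319]
ee_rot: [-3.141, -0.0, -0.147]
ft_force: [-0.2, -0.5, 3.6]
grip_width: 0.173
grip_force: 30.0
```

The grip width fits (15 mm). In the final position the gripper body (96 mm to each side) would overhang the cup. So I'll set the paddle down 140 mm from the scale axis and then push it closer with closed fingers, tool turned 90°.

>>> {"api": "step_arm", "payload": {"commands": [0,0,-0.5,0,0,0,0,0,0,-1.5,0,0,0,0,0,0,-3,0,0,0,0,0,0,-3,0,0,0,0,0,0,-3,0,0,-0.1,0,0,0,0,0,0,-0.1,0,0,0,0,0,0,-0.1,0,0,0,0,0,0,-0.097,0]}}

```text
time_s: 33.7
ee_pos: [0.4481, 0.4093, 0.1422]
ee_rot: [-3.141, -0.0, 0.254]
ft_force: [0.6, -0.3, -0.2]
grip_width: 0.175
grip_force: 30.0
```

```bash
python3 go.py .566,.284,.142,.25; python3 - <<'E'
from m import *
p=read_camera("scene"); save(p,"s9"); fr=p["frame"][100:300,440:640,::-1]
cv2.imwrite("pics/c9.png",cv2.resize(fr,None,fx=2.5,fy=2.5)); P=pts(p); s=get_state()["ee_pos"]
m=(P[...,2]>.05)&(P[...,2]<.16)&(np.hypot(P[...,0]-s[0],P[...,1]-s[1])<.1)
for d in find_in(p,"paddle")[:2]: print(d)
E
```

```text
to [0.566, 0.284, 0.142, 0.25] tool cm [ 8.26 15.1   0.02] min rows 3.4419077459438605 turn 0.004
{'point': [0.4931, 0.4217, 0.1125], 'conf': 0.73}
{'point': [0.6251, -0.1505, 0.0748], 'conf': 0.62}
```

View pics/c9.png

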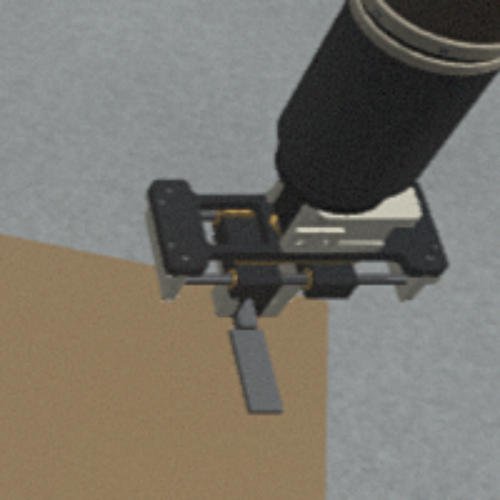

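The paddle is held, blade ahead (crop 255,365). I'm carrying it beside the scale.

>>> {"api": "step_arm", "payload": {"commands": [1.38,2.5,0,0,0,0,0,1.38,2.5,0,0,0,0,0,1.38,2.5,0,0,0,0,0,1.38,2.5,0,0,0,0,0,1.38,2.5,0,0,0,0,0,1.38,2.5,0,0,0,0,0,0,0,0,0,0,0,0,0,0,0,0,0,0,0]}}

```text
time_s: 34.6
ee_pos: [0.5657, 0.284, 0.1413]
ee_rot: [3.142, 0.0, 0.246]
ft_force: [-0.2, 0.7, -0.4]
grip_width: 0.171
grip_force: 30.0
```

>>> {"api": "step_arm", "payload": {"commands": [0,0,3,0,0,0,0,0,0,3,0,0,0,0,0,0,2,0,0,0,0,0,0,1,0,0,0,0,0,0,0.5,0,0,0,0,0,0,0,0,0,0,0]}}

```text
time_s: 35.2
ee_pos: [0.5653, 0.285, 0.0466]
ee_rot: [3.141, 0.0, 0.251]
ft_force: [-0.2, -0.4, -0.8]
grip_width: 0.173
grip_force: 30.0
```

```bash
python3 go.py .566,.284,.0319,.25
```

```text
to [0.566, 0.284, 0.0319, 0.25] tool cm [0.04 0.12 1.47] min rows 0.29463488580892394 turn 0.001
```

>>> {"api": "step_arm", "payload": {"commands": [0,0,0.4,0,0,0,0,0,0,0.4,0,0,0,0,0,0,0.3,0,0,0,0,0,0,0.15,0,0,0,0,0,0,0,0,0,0,0]}}

```text
time_s: 35.7
ee_pos: [0.5654, 0.2844, 0.0339]
ee_rot: [3.141, 0.0, 0.25]
ft_force: [-0.5, 0.2, 0.2]
grip_width: 0.176
grip_force: 30.0
```

>>> {"api": "step_arm", "payload": {"commands": [0,0,0.1,0,0,0,0,0,0,0.08,0,0,0,0,0,0,0,0,0,0,0]}}

```text
time_s: 36.0
ee_pos: [0.5655, 0.2845, 0.0322]
ee_rot: [-3.142, 0.0, 0.25]
ft_force: [0.1, 0.0, -1.0]
grip_width: 0.176
grip_force: 30.0
```

>>> {"api": "step_arm", "payload": {"commands": [0,0,0.07,0,0,0,0,0,0,0,0,0,0,0]}}

```text
time_s: 36.2
ee_pos: [0.5656, 0.2846, 0.0319]
ee_rot: [-3.142, -0.0, 0.25]
ft_force: [-0.7, -0.6, 4.0]
grip_width: 0.177
grip_force: 30.0
```

>>> {"api": "step_arm", "payload": {"commands": [0,0,0,0,0,0,0.3,0,0,0,0,0,0,0.4,0,0,0,0,0,0,0.4,0,0,-1,0,0,0,0.4,0,0,-4,0,0,0,0.4,0,0,-5,0,0,0,0.4,0,-4,0,0,0,0,0,0,-4,0,0,0,0,0]}}

```text
time_s: 37.0
ee_pos: [0.5467, 0.363, 0.1351]
ee_rot: [-3.139, -0.004, 0.248]
ft_force: [0.3, -0.4, -1.3]
grip_width: 0.272
grip_force: 0.0
```

>>> {"api": "step_arm", "payload": {"commands": [0,0,0,0,0,0.149,0,0,0,0,0,0,0.149,0,0,0,0,0,0,0.149,0,0,0,0,0,0,0.149,0,0,0,0,0,0,0.149,0,0,0,0,0,0,0.149,0,0,0,0,0,0,0.149,0,0,0,0,0,0,0.149,0]}}

```text
time_s: 37.8
ee_pos: [0.5458, 0.362, 0.1323]
ee_rot: [-3.141, 0.0, -0.948]
ft_force: [0.0, -0.7, -0.4]
grip_width: 0.004
grip_force: 0.0
```

>>> {"api": "step_arm", "payload": {"commands": [0,0,0,0,0,0.149,0,0,0,0,0,0,0.149,0,0,0,0,0,0,0.08,0,0,0,0,0,0,0,0]}}

```text
time_s: 38.2
ee_pos: [0.5457, 0.3621, 0.1323]
ee_rot: [-3.141, 0.0, -1.321]
ft_force: [0.6, 0.1, 0.6]
grip_width: 0.004
grip_force: 0.0
```

```bash
cat > pad.py <<'E'
from m import *
def S(q):  # world -> scale frame mm
    c,s=np.cos(.25),np.sin(.25); d=q[:,:2]-[.62,.153]
    return np.c_[d[:,0]*c+d[:,1]*s,-d[:,0]*s+d[:,1]*c]*1000
for n in ["scene","top"]:
    p=read_camera(n); P=pts(p); save(p,n+"_pad")
    q=P.reshape(-1,3); f=S(q); 
    m=(q[:,2]>.0042)&(q[:,2]<.016)&(abs(f[:,0])<130)&(f[:,1]>80)&(f[:,1]<175)
    r=cv2.minAreaRect(f[m].astype(np.float32)); print(n,m.sum(),np.round(np.hstack([np.ravel(x) for x in r]),1))
    b=m&(q[:,2]>.0095); print(" handle",f[b].min(0).round(1),f[b].max(0).round(1)," blade",f[m&~b].min(0).round(1),f[m&~b].max(0).round(1))
    h=(q[:,2]>.026)&(q[:,2]<.034)&(abs(f[:,0])<50)&(f[:,1]>20)&(f[:,1]<90); print(" scale side",np.percentile(f[h][:,1],[98,100]))
E
python3 pad.py; python3 -c "
import numpy as np;from rig import get_state;s=get_state();c,n=np.cos(.25),np.sin(.25);d=s['ee_pos'][:2]-[.62,.153];print(s['ee_pos'],s['ee_rot'],(d[0]*c+d[1]*n)*1e3,(-d[0]*n+d[1]*c)*1e3)"
```

```text
scene 874 [1.000e-01 1.256e+02 2.601e+02 9.230e+01 9.000e-01]
 handle [-89.2 129.2] [ 63.4 152.9]  blade [-129.4   80.1] [129.7 173.8]
 scale side [74.78536552 75.66428748]
top 855 [ -1.3 128.5  92.2 257.1  89.7]
 handle [-93.  128.6] [ 63.3 150.2]  blade [-129.7   82. ] [127.1 174.6]
 scale side [72.76118503 73.34365004]
[0.54573785 0.36205825 0.13204589] [-3.14122317e+00  2.18927904e-04 -1.31716860e+00] -20.231681561471856 220.9318904889756
```

View pics/scene_pad.png

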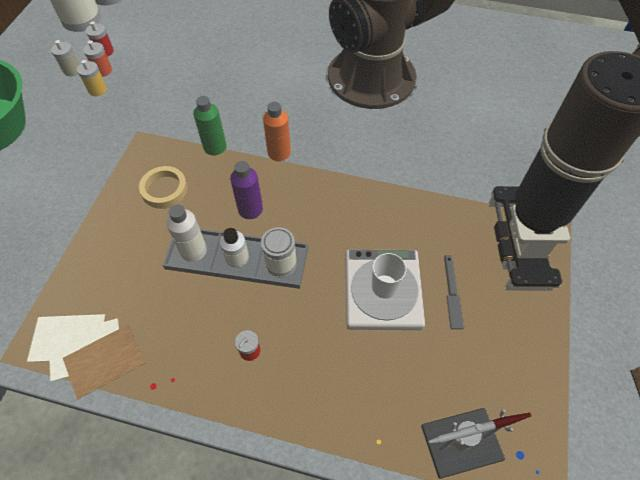

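The paddle lies parallel to the scale side (453,290), about 140 mm off its axis. I'm lowering the closed fingers outside it and pushing it in slowly.

>>> {"api": "step_arm", "payload": {"commands": [0,0.7,3,0,0,0,0,0,0,3,0,0,0,0,0,0,2.5,0,0,0,0,0,0,1.2,0,0,0,0,0,0,0.5,0,0,0,0,2.5,0,0,0,0,0,0,2.5,0,0,0,0,0,0,0.8,0,0,0,0,0,0]}}

```text
time_s: 39.1
ee_pos: [0.5541, 0.3028, 0.0307]
ee_rot: [-3.141, 0.0, -1.32]
ft_force: [-0.4, -0.2, 1.4]
grip_width: 0.007
grip_force: 0.0
```

>>> {"api": "step_arm", "payload": {"commands": [0.6,0,0,0,0,0,0,0.6,0,0,0,0,0,0,0.6,0,0,0,0,0,0,0.6,0,0,0,0,0,0,0.6,0,0,0,0,0,0,0.6,0,0,0,0,0,0,0.4,0,0,0,0,0,0,0,0,0,0,0,0,0]}}

```text
time_s: 39.9
ee_pos: [0.5633, 0.2648, 0.0295]
ee_rot: [3.141, -0.0, -1.32]
ft_force: [-0.3, -0.3, 0.0]
grip_width: 0.006
grip_force: 0.0
```

```bash
sed -i 's/>.0042/>.0048/; s/<.016/<.0145/' pad.py; python3 pad.py;  python3 -c "
import numpy as np,cv2;from rig import get_state;s=get_state();c,n=np.cos(.25),np.sin(.25);d=s['ee_pos'][:2]-[.62,.153];print(s['ee_pos'],(d[0]*c+d[1]*n)*1e3,(-d[0]*n+d[1]*c)*1e3)
f=cv2.imread('pics/scene_pad.png')[190:370,330:530];cv2.imwrite('pics/c10.png',cv2.resize(f,None,fx=3,fy=3))"
```

```text
scene 503 [ -0.7 128.2  93.  257.1  89.9]
 handle [-89.4  91.4] [ 69.8 120.6]  blade [-129.3   81.5] [127.9 174.6]
 scale side [74.7864962  75.46736162]
top 229 [ -4.2 102.   75.3 268.   75.8]
 handle [-91.4  89.8] [ 61.2 102.1]  blade [-124.9   80.1] [128.6 171.4]
 scale side [72.24764256 73.4538782 ]
[0.56326651 0.26526578 0.02953348] -27.194780973466127 122.81180185992785
```

View pics/c10.png

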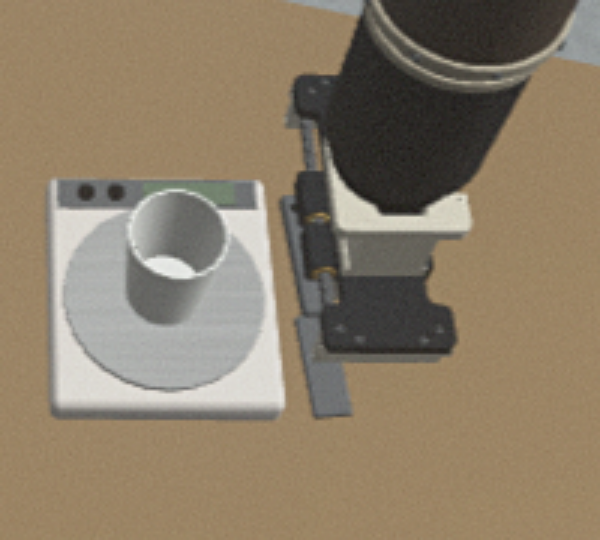

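The paddle is now about 15 mm from the housing (crop 320,320). I'm backing off for a clear look.

>>> {"api": "step_arm", "payload": {"commands": [-1,0,0,0,0,0,0,-3,0,0,0,0,0,0,-3,0,0,0,0,0,0,-3,0,-4,0,0,0,0,-3,0,-5,0,0,0,0,0,0,-5,0,0,0,0,0,0,0,0,0,0,0]}}

```text
time_s: 40.7
ee_pos: [0.5342, 0.3917, 0.1706]
ee_rot: [-3.131, 0.006, -1.316]
ft_force: [0.1, -0.0, 0.2]
grip_width: 0.004
grip_force: 0.0
```

```bash
cat > pad2.py <<'E'
from pad import *
for n in ["scene","top"]:
    p=read_camera(n); q=pts(p).reshape(-1,3); f=S(q); fr=p["frame"].reshape(-1,3).astype(float)
    g=(np.ptp(fr,axis=1)<25)&(abs(f[:,0])<110)&(f[:,1]>79)&(f[:,1]<135)&(q[:,2]>0)&(q[:,2]<.0145)
    mk=cv2.morphologyEx(g.reshape(480,640).astype(np.uint8),cv2.MORPH_OPEN,np.ones((3,3))).ravel()>0
    k=f[mk&g].astype(np.float32); r=cv2.minAreaRect(k); print(n,len(k),np.round(np.hstack([np.ravel(x) for x in r]),1),k.min(0),k.max(0))
    save(p,n+"_end")
f=cv2.imread('pics/scene_end.png')[120:360,150:530];cv2.imwrite('pics/c11.png',cv2.resize(f,None,fx=2,fy=2))
E
python3 pad2.py | tail -2
```

```text
scene 713 [ -8.3 103.9 160.9  26.4   4.7] [-89.05337  91.14724] [ 71.78696 121.45279]
top 673 [-11.3 102.1 161.6  25.2   4.4] [-92.01238   89.084595] [ 69.53433  119.574455]
```

View pics/c11.png

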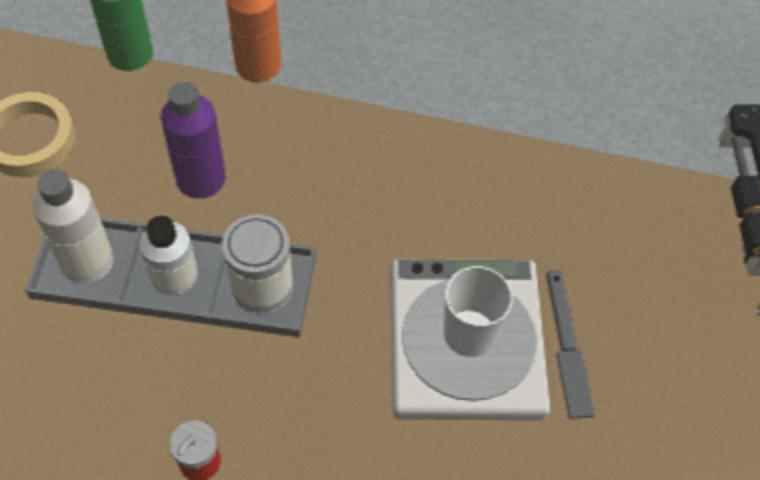

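Everything stands as wanted except the paddle, which is turned about 4.5° with the blade slightly out (crop 575,380). One short push on the blade will square it and bring it closer.

```bash
python3 go.py .625,.3194,.16,-1.32
```

```text
to [0.625, 0.3194, 0.16, -1.32] tool cm [ 8.89 -7.4   0.16] min rows 2.313052225941104 turn 0.0
```

>>> {"api": "step_arm", "payload": {"commands": [2.2,-1.85,0,0,0,0,0,2.2,-1.85,0,0,0,0,0,2.2,-1.85,0,0,0,0,0,2.2,-1.85,0,0,0,0,0,0,0,4,0,0,0,0,0,0,4,0,0,0,0,0,0,4,0,0,0,0,0,0,0,0,0,0,0]}}

```text
time_s: 41.7
ee_pos: [0.6215, 0.3167, 0.0344]
ee_rot: [3.129, -0.005, -1.322]
ft_force: [-0.2, -0.2, -1.3]
grip_width: 0.005
grip_force: 0.0
```

```bash
python3 go.py .625,.3194,.0285,-1.32 .6341,.2845,.0285
```

```text
to [0.625, 0.3194, 0.0285, -1.32] tool cm [-0.17 -0.41  0.59] min rows 0.14814092172708543 turn -0.002
to [0.6341, 0.2845, 0.0285] tool cm [ 3.61 -0.02 -0.  ] min rows 0.7213376463210562 turn
```

>>> {"api": "step_arm", "payload": {"commands": [0,0,0.2,0,0,0,0,0,0,0,0,0,0,0]}}

```text
time_s: 41.9
ee_pos: [0.6265, 0.321, 0.042]
ee_rot: [-3.14, 0.0, -1.319]
ft_force: [-0.0, 0.4, 0.1]
grip_width: 0.007
grip_force: 0.0
```

```bash
python3 go.py .625,.3194,.0285,-1.32 .6341,.2845,.0285
```

```text
to [0.625, 0.3194, 0.0285, -1.32] tool cm [0.12 0.18 1.35] min rows 0.2740249377167196 turn 0.001
to [0.6341, 0.2845, 0.0285] tool cm [ 3.61 -0.01 -0.  ] min rows 0.7213376463210561 turn
```

>>> {"api": "step_arm", "payload": {"commands": [0,0,0.7,0,0,0,0,0,0,0.6,0,0,0,0,0,0,0,0,0,0,0,1.5,0,0,0,0,0,0,0.6,0,0,0,0,0,0,0.5,0,0,0,0,0,0,0.5,0,0,0,0,0,0,0.5,0,0,0,0,0,0]}}

```text
time_s: 42.7
ee_pos: [0.6347, 0.285, 0.0276]
ee_rot: [-3.141, 0.0, -1.32]
ft_force: [0.5, 0.0, 0.0]
grip_width: 0.005
grip_force: 0.1
```

>>> {"api": "step_arm", "payload": {"commands": [0,0,0,0,0,0,0,0,0,0,0,0,0,0,-1,0,0,0,0,0,0,-3,0,0,0,0,0,0,-4,0,0,0,0,0,0,-4,0,-4,0,0,0,0,0,0,-5,0,0,0,0,0,0,-4,0,0,0,0]}}

```text
time_s: 43.5
ee_pos: [0.6051, 0.3998, 0.1549]
ee_rot: [-3.141, -0.0, -1.317]
ft_force: [1.1, 0.6, 0.3]
grip_width: 0.004
grip_force: 0.0
```

```bash
python3 pad2.py | tail -2; python3 - <<'E'
from m import *
for n in ["scene","top"]:
    P=pts(read_camera(n)); print(cap(P,(.62,.153),.105,.125,.05)[1:4],cap(P,(.602,-.067),.09,.1,.05)[1:4],cap(P,(.611,-.161),.095,.103,.03)[1:4],cap(P,(.62,-.2545),.148,.16,.03)[1:4])
E
```

```text
scene 672 [-11.8 100.9 162.6  26.1   0. ] [-93.128006  87.86734 ] [ 69.51626 113.97168]
top 642 [-13.1  98.6 162.   24.9   0.4] [-94.066795  86.26389 ] [ 67.90776 111.50796]
(array([617.5, 153.2]), 32.0, np.float64(0.1148)) (array([602.8, -63.9]), 33.9, np.float64(0.097)) (array([ 611.8, -159.6]), 15.0, np.float64(0.0995)) (array([ 618.7, -252.2]), 16.2, np.float64(0.1543))
(array([616.8, 151.4]), 31.0, np.float64(0.1151)) (array([601.1, -68.1]), 32.6, np.float64(0.0961)) (array([ 609.7, -161.4]), 14.3, np.float64(0.0986)) (array([ 618. , -255.7]), 15.3, np.float64(0.1533))
```

View pics/scene_end.png

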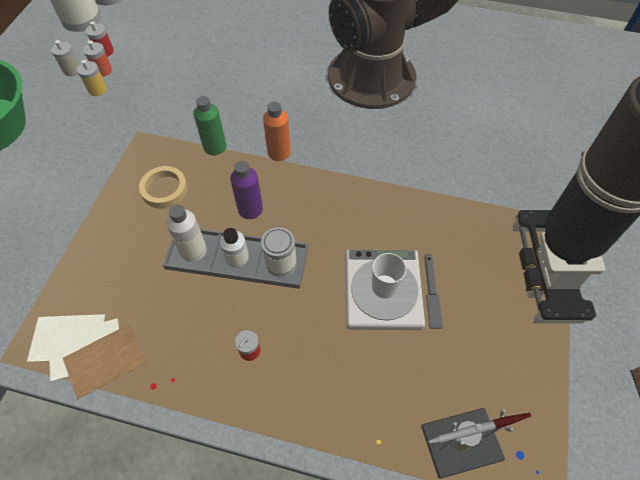

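The paddle lies parallel to the scale, 12 mm from its side (433,290). The cup is centred on the pan (388,275). All three containers stand in their bays, and the tape (162,187) and jar (248,346) are untouched. Handing in.

```bash
python3 -c "from rig import job_done; print(job_done())"
```

```text
the job is handed in; nothing more can be done
None
```

I handed the job in at about 44 s: the cup is on the middle of the pan, the tin, hardener and thinner stand in their bays in order, and the paddle lies 12 mm alongside the scale's far side.

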